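# Rehang the lift-off door of the goldsmith's bench cupboard

## Robot

A 6-joint arm with a two-finger parallel gripper is mounted at the origin on the work surface. World frame = base frame: x ahead of the robot, y to its left, z up, the work surface at z = 0. Lengths are in m, angles in rad, forces in N, time in s.
With the tool pointing down it reaches from about 0.3 to 0.775 m from the base axis. Payload 14.6 kg.
Tool frame: the origin (TCP) lies on the centre line of the jaws, within the pads' length; the fingertips stand 19 mm ahead of it and the grasp point (between the pads) is the TCP; y points along the fingers, x is the direction in which the jaws open and shut, and the axes are right-handed (so a half turn about y gives the same grasp; the last joint's range is limited). The gripper opens to 94 mm and grips with 3 to 60 N. Pads are 16 mm wide; open, the fingers measure 119 mm over their backs; the gripper's body (75 mm by 177 mm) begins 78 mm behind the grasp point.
Start: joints at [-1.366, 0.3, 1.521, -0, 1.321, -0.067], TCP at [0.148, -0.53, 0.224] pointing down, gripper open.
Joint ranges: [-3.03, 3.03], [-0.79, 2.21], [0.23, 2.52], [-1.04, 4.18], [0, 3.07], [-2.55, 2.55]. Speed limits (rad/s): [2.22, 2.22, 2.57, 3.14, 3.14, 3.14].

## Interface

Orientations are given as [roll, pitch, yaw] about the fixed x, y, z axes, in that order (R = Rz(yaw) Ry(pitch) Rx(roll)).
In Python, from station import ctrl, optics gives the robot as it stands.
- The arm moves only by the tool jog_arm, never from a script. Its argument "targets" is a list of rows, each a list of 3 entries, a list of its own where there are three numbers: the finger opening in cm, from 0 to 9.4, then the shift along the tool's x, y, z in cm, then the turn about the tool's y in rad. A call has 1 to 10 rows; each row is the pose to reach, as a shift and turn from the pose commanded when the call began, along the tool's axes at that moment; what a row does not reach only later rows make up. A row lasts 1/10 s, in which the tool goes at most 50 mm and 8.59 degrees, less where a joint would pass 70% of its speed; a pose out of reach is approached as far as the arm can. A call with a gripper value outside its range is refused whole. The fingers move at their own pace and stop on an object; "grip_force" is the grip in N (left out, the last holds). Time passes only in rows, so rows that repeat a pose let the fingers close. It gives the time, the measured TCP pose, the force and the opening at its end, in the units of the state.
- ctrl.get_obs(): the state, without advancing time (a new reading comes with each control period).
- optics.camera(name): name is "scene" or "top"; returns a dict with "img" (384x512x3 uint8, red, green, blue), "range_z" (384x512 float32, m along the optical axis (not along the pixel's ray), 0 where there is no reading), "camera_matrix" (3x3 intrinsics, pixels), "world_to_cam" (4x4, takes a point from world to camera coordinates). Camera axes: x right, y up, looking along -z (the intrinsics and any distortion apply to the point x, -y, -z); pixel columns grow to the right and rows downward; lengths in m; the calibration is good to about 2 mm. A picture is of the moment at which its call begins.
- ctrl.hand_in(): hands the job in, once; it reports no verdict.
The state is a dict: "time_s": time; "qpos": joint angles; "joint_vel": joint speeds; "tau": joint torques, N m; "ee_pos": TCP position; "eef_rot": TCP orientation; "force": force on the tool from outside, world axes, zero at the start; "moment": the same for the moment, N m; "grip_width": finger opening in m.
Only numpy, scipy, OpenCV 4.12 (cv2) and the standard library are available. Lean on these libraries where they do the work, as an engineer would, in place of code of your own. Each camera call takes 0.05 s, during which the arm holds its last target. There are 200 camera calls.

## Task

Hang the blue lift-off door back on the little bench cupboard: take it out of the wooden rack, lower it gently so that both brass knuckles go fully home on their upright pins, then swing it gently shut. The red tin stands in the way of the door, so set it upright in the middle of the green mat. Do not drop or slam the door, and leave everything else on the bench where it is.

Things in the scene. Friction and masses are not known exactly. Their poses are not given: they have to be found in the camera images.
- door: blue door, loose, 0.3 kg, stood in a rack slot. Panel 10 thick (x) x 150 wide (y) x 140 mm high. Origin: centre of the underside; outer face looks to -x, hinge edge at -y. Two brass knuckles (upright tubes) on one axis at x 0, y -87 mm. Knob on the outer face, reaching 31 mm from the panel's middle plane, at y +55, z 70 mm. Pinch its top edge. It swings freely once hung and stays where left.
- knuckle_low (a point): centre of the lower end of the door's lower knuckle, 12 mm above the door's underside. Both knuckles: 22 mm high, 17.5 mm outside diameter, 10.4 mm bore open at both ends
- knuckle_high (a point): centre of the lower end of the door's upper knuckle, 106 mm above the door's underside
- cupboard: fixed open-fronted cupboard 120 deep (x), 150 wide (y), 193 mm high. Origin: centre of underside; front faces -x, at x -60 mm; hinge axis at x -68, y -87 mm. Shut, the door's axes match the cupboard's; opening turns it counter-clockwise from above. Top board (z 183-193 mm) overhangs to x -68, so the door must be hung swung open (e.g. 90 deg). Two rubber stops on the free side.
- seat_low (a point): centre of the lower bracket's seat, 47 mm above the table: round brass seat 18 mm across, 6 mm thick, with an upright 8 mm steel pin rising 20 mm above it, its tip 5 mm and rounded. Hung, the door's underside is 35 mm and its top 175 mm above the table
- seat_high (a point): centre of the upper bracket's seat, 141 mm above the table, same pin, straight above the lower one. The lower knuckle must pass sideways between the lower pin's tip and this bracket (68 mm of room) before the door is lowered
- rack: fixed wooden rack, 92 mm (x) x 130 mm (y) x 30 mm high, with two parallel slots along y at x = -30 and +30 mm, each 14 mm wide, 20 mm deep, floor 10 mm above the table. One slot holds the door, the other the spare board. Origin: centre of its underside.
- spare_board: loose plywood board 10 x 130 x 115 mm high, standing in the rack's other slot; leave it there. Origin: centre of its underside
- tin: red polish tin with a metal lid, loose, upright, 51 mm diameter, 57 mm high, about 0.15 kg, standing in front of the cupboard within the door's swing. Origin: centre of its underside
- mat: fixed square green plastic mat 90 x 90 mm, 3 mm thick. Origin: centre of its underside
- file_block: loose wooden block 50 x 75 x 60 mm with upright files, 154 mm high over all; leave it. Origin: centre of its underside
- steel_block: loose steel bench block 50 x 50 x 20 mm near the door's swing, lower than the hung door's underside; leave it. Origin: centre of its underside
- hammer: hammer lying beyond the rack, to the right, 250 mm long; leave it. Origin under its middle
- jar: closed jar, 60 mm diameter, 85 mm high; leave it. Origin: centre of its underside
- mug: white mug, 80 mm diameter, 90 mm high; leave it. Origin: centre of its underside
- ring_cone: dark wooden ring cone on a foot, 70 mm diameter, 130 mm high; leave it. Origin: centre of its underside
Not all that is in view belongs to the job. Leave any black or turquoise look-alike of the tin alone.

How it is judged:
On the way:
1. the door hangs with both knuckles home on their pins (distance between knuckle_low and seat_low below 0.005 m and distance between knuckle_high and seat_high below 0.005 m), for 0.2 s.
At the end, for the whole second after the job is handed in: Both knuckles within 5 mm of their seats (fully down on their pins), the door shut to within 4 degrees and at rest, the tin at rest upright on the green mat with its centre within 30 mm of the mat's centre (all of step 1 and angle between the x axis of door and the x axis of cupboard, either way round below 0.07 rad and y of door in the frame of cupboard above -0.03 m and linear speed of each of door, tin below 0.02 m/s and angular speed of door below 0.1 rad/s and horizontal distance between tin and mat below 0.03 m and angle between tin's own z axis and vertical below 0.1 rad and height (world z) of tin below 0.008 m); the robot touches nothing.
It fails at once if the door is dropped onto its pins or slammed (faster than 0.4 m/s at the hinge) (distance between knuckle_low and seat_low below 0.04 m and linear speed of door above 0.4 m/s).
It fails at once if a bystander (file block, steel block, hammer, jar, mug, ring cone or spare board) is moved by more than 30 mm (distance of any of file_block, steel_block, hammer, jar, mug, ring_cone, spare_board from where it was at the start of the episode above 0.03 m).
It also fails if it takes over 72 s, if anything falls off the work surface, if the arm or the gripper's body presses on something with over 40 N, if the wrist force passes 120 N, or if a joint passes its speed limit or range.

## Working session

There is one attempt and no reset: what is moved stays moved. The work goes in short steps, Python scripts to look and compute and a tool call to move; the robot and the scene stay as the last step left them, time stands still between calls to the robot, and variables do not carry over. Pictures are saved under pics/ and viewed, about 8 in all and at most 12, crops included, and the job is handed in when it is done.

Besides the shell and the picture viewer there is one more tool, called after ">>>" as name(argument=value, ...), one argument or row to a line, values as JSON. jog_arm: Moves the arm, as the interface text tells. Its arguments: {"type":"object","properties":{"targets":{"type":"array","items":{"type":"array"}},"grip_force":{"type":"number"}},"required":["targets"]}

```bash
mkdir -p pics; cat > h.py <<'E'
from station import ctrl, optics
import numpy as np, cv2
np.set_printoptions(precision=4,suppress=True)
def cam(n):
    c=optics.camera(n); K=np.array(c["camera_matrix"]);T=np.array(c["world_to_cam"])
    z=c["range_z"]; v,u=np.mgrid[0:384,0:512]
    X=np.stack([(u-K[0,2])/K[0,0]*z,-(v-K[1,2])/K[1,1]*z,-z],-1)
    R=T[:3,:3];P=(X-T[:3,3])@R
    P[z==0]=np.nan
    return c["img"],P,K,T
def save(img,f,s=1.5):
    cv2.imwrite(f,cv2.resize(img[:,:,::-1],None,fx=s,fy=s,interpolation=cv2.INTER_CUBIC))
E
python3 - <<'E'
from h import *
for n in("scene","top"):
    i,P,K,T=cam(n); save(i,f"pics/{n}0.png"); np.savez(f"{n}0.npz",i=i,P=P,K=K,T=T); print(n,K,T)
print(ctrl.get_obs())
E
```

```text
scene [[404.9108   0.     255.386 ]
 [  0.     404.9108 188.0322]
 [  0.       0.       1.    ]] [[-0.6697  0.7424 -0.0215  0.39  ]
 [-0.4476 -0.3803  0.8093  0.1709]
 [ 0.5926  0.5516  0.5869 -1.734 ]
 [ 0.      0.      0.      1.    ]]
top [[360.5719   0.     254.8269]
 [  0.     360.5719 194.3233]
 [  0.       0.       1.    ]] [[ 0.0071 -0.9992  0.0393 -0.0313]
 [ 0.9827  0.0143  0.1847 -0.5955]
 [-0.1851  0.0373  0.982  -0.9884]
 [ 0.      0.      0.      1.    ]]
{'time_s': 0.1, 'qpos': array([-1.3656,  0.3004,  1.5215, -0.    ,  1.3207, -0.0666]), 'joint_vel': array([ 0.0007, -0.0014, -0.0027,  0.0012, -0.0005, -0.0021]), 'tau': array([  0.0008, -53.2646, -35.3283,   0.071 ,   0.0235,  -0.0001]), 'ee_pos': array([ 0.1476, -0.5296,  0.2239]), 'eef_rot': array([-1.5707,  0.001 , -1.299 ]), 'force': array([ 0.296 , -0.6578,  0.111 ]), 'moment': array([ 0.0011, -0.0225,  0.0478]), 'grip_width': 0.09389338171746925}
```

View pics/scene0.png

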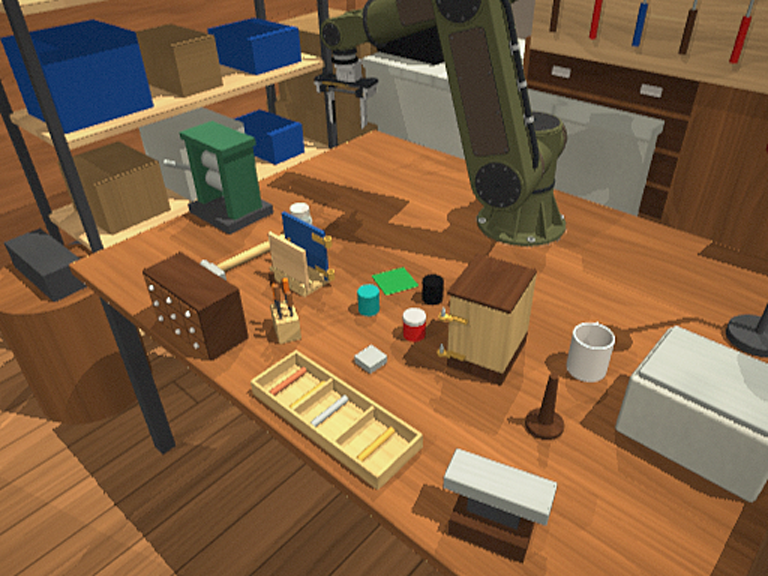

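View pics/top0.png

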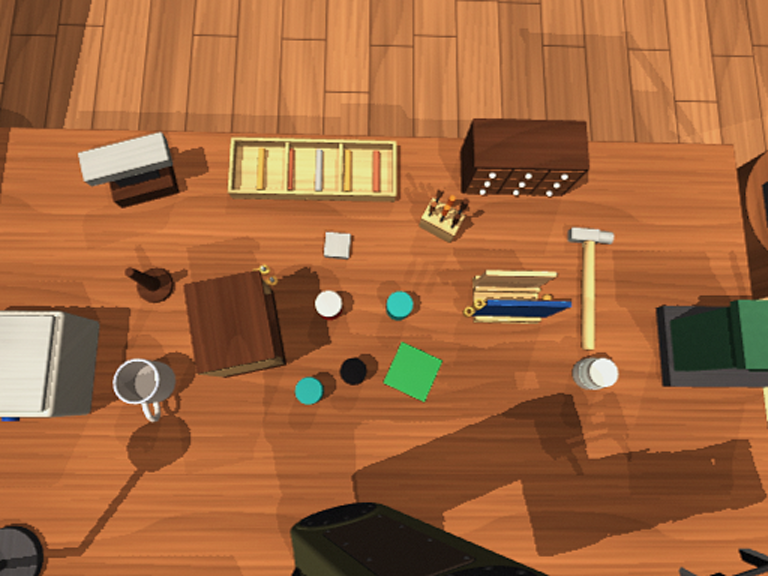

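The cupboard is at the upper left in the top view, with its brass hinge at about (267,272). The door is in the rack's near slot at about (518,308), knuckles to the left. The red tin's white lid is at (328,303) and the mat at (413,372).

```bash
cat >> h.py <<'E'
def hsv(i): return cv2.cvtColor(i,cv2.COLOR_RGB2HSV)
def fitline(p):
    m=np.median(p,0);u,s,v=np.linalg.svd(p-p.mean(0),full_matrices=False);d=v[0]
    t=(p-p.mean(0))@d; return p.mean(0),d,p.mean(0)+d*t.min(),p.mean(0)+d*t.max()
E
python3 - <<'E'
from h import *
for n in("top","scene"):
    d=np.load(f"{n}0.npz");i,P=d["i"],d["P"];H=hsv(i);h,s,v=[H[...,k].astype(int) for k in range(3)]
    x,y,z=[P[...,k] for k in range(3)]
    box=(x>.25)&(x<.8)&(y>-.45)&(y<.45)
    print(n)
    g=box&(h>50)&(h<72)&(s>150)&(z<.02); r=cv2.minAreaRect(P[g][:,:2].astype(np.float32)*1000); print("mat",g.sum(),r,np.nanmedian(z[g]))
    b=box&(h>100)&(h<125)&(s>150)&(z>.02); print("blue n",b.sum(),"z",np.nanmin(z[b]),np.nanmax(z[b]))
    e=b&(z>.142); 
    if e.sum()>5: print("edge",e.sum(),fitline(P[e][:,:2]),np.median(z[e]))
    red=box&((h<4)|(h>176))&(s>200)&(v>80)&(z>.01)&(z<.07)&(y>0)&(y<.2)
    print("red",red.sum(),np.median(P[red],0) if red.any() else 0)
    lid=box&(s<60)&(v>120)&(z>.045)&(z<.065)&(y>-.02)&(y<.2)
    if lid.any(): print("lid",lid.sum(),cv2.minEnclosingCircle(P[lid][:,:2].astype(np.float32)*1000),np.median(z[lid]))
    ct=box&(z>.183)&(z<.205)&(y>0.05)
    if ct.any(): print("cuptop",ct.sum(),cv2.boxPoints(cv2.minAreaRect(P[ct][:,:2].astype(np.float32)*1000)),cv2.minAreaRect(P[ct][:,:2].astype(np.float32)*1000),np.median(z[ct]))
    br=box&(h>15)&(h<32)&(s>110)&(z>.02)
    for nm,m in(("brass cup",br&(y>.03)&(x>.5)&(y<.25)),("brass door",br&(y<-.05)&(y>-.2)&(x>.4)&(x<.56))):
        c,l,st,ce=cv2.connectedComponentsWithStats(m.astype(np.uint8))
        for k in range(1,c):
            if st[k,4]>=4: q=P[l==k];print(nm,st[k],q.min(0),q.max(0),np.median(q,0))
E
```

```text
top
mat 858 ((446.6873474121094, -88.24278259277344), (86.8459701538086, 87.71769714355469), 65.88709259033203) 0.002849701950485452
blue n 507 z 0.03635134709608132 0.1538824640036961
edge 218 (array([ 0.5605, -0.2798]), array([-0.0067, -1.    ]), array([ 0.561 , -0.2067]), array([ 0.5601, -0.3523])) 0.14981536665119854
red 7 [0.5478 0.0853 0.0255]
lid 237 ((508.4710693359375, 102.78585815429688), 92.22804260253906) 0.05632798331420458
cuptop 3194 [[431.1289 280.4747]
 [458.9826 154.76  ]
 [605.5724 187.2389]
 [577.7187 312.9536]] ((518.3506469726562, 233.85679626464844), (150.14468383789062, 128.76341247558594), 12.49278736114502) 0.1924188069539788
brass cup [166 128   7   3   9] [0.7983 0.229  0.0209] [0.8    0.248  0.0366] [0.7994 0.2417 0.0248]
brass cup [184 129   5   2   7] [0.7985 0.1789 0.0232] [0.7997 0.1928 0.035 ] [0.7992 0.1884 0.0336]
brass cup [191 129   2   3   5] [0.7974 0.1671 0.0221] [0.7998 0.1711 0.0329] [0.7992 0.1684 0.0259]
brass cup [194 129   3   2   4] [0.799  0.1549 0.0249] [0.7997 0.1621 0.0354] [0.7996 0.1593 0.0341]
brass cup [198 129  14   3  22] [0.7
[... 969 characters left out ...]
rray([ 0.5642, -0.2034])) 0.1467814889167585
red 109 [0.59   0.0969 0.0268]
lid 146 ((595.635986328125, 126.66683197021484), 73.24464416503906) 0.05491238708389784
cuptop 1429 [[432.3886 282.6151]
 [460.3809 156.5573]
 [609.088  189.579 ]
 [581.0957 315.6368]] ((520.73828125, 236.09703063964844), (152.3294219970703, 129.1283416748047), 12.519891738891602) 0.19120082596532692
brass cup [291 197  28  45 760] [0.589  0.1821 0.0228] [0.6292 0.2499 0.1892] [0.5992 0.2223 0.113 ]
brass door [218 158   3   3   6] [ 0.5551 -0.1974  0.1315] [ 0.5598 -0.1844  0.1359] [ 0.5572 -0.1943  0.1345]
brass door [220 180   3   2   4] [ 0.553  -0.1944  0.039 ] [ 0.5593 -0.1906  0.0437] [ 0.5574 -0.1912  0.0423]
```

```bash
python3 - <<'E'
from h import *
i=np.load("scene0.npz")["i"];t=np.load("top0.npz")["i"]
a=cv2.resize(i[130:270,170:370],None,fx=4,fy=4,interpolation=cv2.INTER_CUBIC)[:590]
save(a,"pics/sc.png",1)
b=cv2.resize(t[165:260,115:395],None,fx=2.8,fy=2.8,interpolation=cv2.INTER_CUBIC); save(b,"pics/tc.png",1)
E
```

```text
(no output)
```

View pics/sc.png

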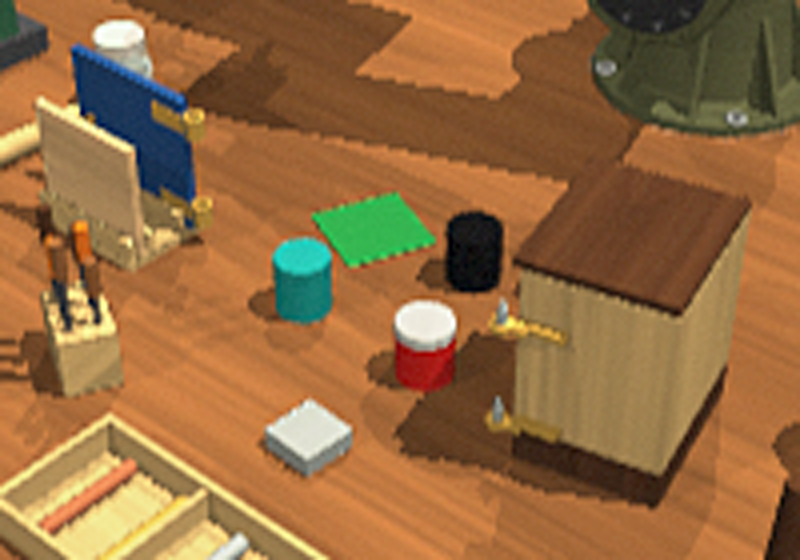

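View pics/tc.png

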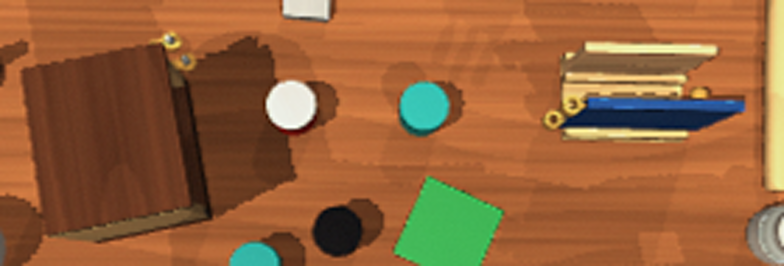

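The scene crop shows steel pins on both brackets, the door's knuckles at (190,120) and (200,210), and the red tin at (425,345) clear of its black and teal look-alikes. In the top crop the pins are at about (171,40) and (185,60), the knuckle tops at (574,103) and (554,119), and the knob at (700,93). Next I'll cast rays for these points.

```bash
cat >> h.py <<'E'
def ray(uv,z,K,T):
    d=np.array([(uv[0]-K[0,2])/K[0,0],-(uv[1]-K[1,2])/K[1,1],-1.]);R=T[:3,:3]
    o=-R.T@T[:3,3];d=R.T@d; return o+d*(z-o[2])/d[2]
E
python3 - <<'E'
from h import *
d=np.load("top0.npz");i,P,K,T=[d[k] for k in("i","P","K","T")];e=np.load("scene0.npz");Ks,Ts=e["K"],e["T"]
f=lambda x,y:(115+(x+.5)/2.8-.5,165+(y+.5)/2.8-.5)
g=lambda x,y:(170+(x+.5)/4-.5,130+(y+.5)/4-.5)
print("pin hi",ray(f(171,40),.161,K,T),ray(g(502,302),.161,Ks,Ts));print("pin lo",ray(f(185,60),.067,K,T),ray(g(497,400),.067,Ks,Ts))
print("kn hi",ray(f(574,103),.138,K,T),"kn lo",ray(f(554,119),.044,K,T))
H=hsv(i);h,s,v=[H[...,k].astype(int) for k in range(3)]
def blobs(m,z,nm):
    c,l,st,ce=cv2.connectedComponentsWithStats(m.astype(np.uint8))
    for k in range(1,c):
        if st[k,4]>60: print(nm,ce[k],st[k,4],ray(ce[k],z,K,T))
w=np.zeros(h.shape,bool);w[150:270,190:310]=1
blobs(w&(s<50)&(v>110),.057,"lid/steel");blobs(w&(h>50)&(h<72)&(s>150),.003,"mat");blobs(w&(h>80)&(h<95)&(s>120),.057,"teal")
H=hsv(e["i"]);h,s,v=[H[...,k].astype(int) for k in range(3)];K,T=Ks,Ts
w=np.zeros(h.shape,bool);w[190:250,230:300]=1
blobs(w&(s<50)&(v>110),.055,"lid scene")
E
```

```text
pin hi [0.6137 0.185  0.161 ] [0.6196 0.1923 0.161 ]
pin lo [0.6145 0.1873 0.067 ] [0.62   0.1922 0.067 ]
kn hi [ 0.5635 -0.1955  0.138 ] kn lo [ 0.5622 -0.1948  0.044 ]
lid/steel [224.4351 162.8626] 262 [0.6882 0.065  0.057 ]
lid/steel [218.5542 202.1292] 240 [0.5713 0.0792 0.057 ]
mat [274.9965 247.3445] 862 [ 0.4464 -0.088   0.003 ]
teal [265.8287 203.1713] 251 [ 0.5701 -0.0568  0.057 ]
teal [205.7038 260.0923] 260 [0.4074 0.1107 0.057 ]
lid scene [275.8811 210.8112] 143 [0.5749 0.0844 0.055 ]
lid scene [247.1878 238.345 ] 229 [0.7308 0.1024 0.055 ]
```

```bash
cat > go.py <<'E'
import sys;from h import *
from scipy.spatial.transform import Rotation as Ro
a=[float(k) for k in sys.argv[1:]]
o=ctrl.get_obs();R=Ro.from_euler("xyz",o["eef_rot"]).as_matrix();yaw=np.arctan2(R[1,0],R[0,0])
print("t",o["time_s"],"pos",o["ee_pos"],"yaw",yaw,"tool y",R[:,1],"F",o["force"],"w",o["grip_width"])
if a: print("shift cm",R.T@(np.array(a[:3])-o["ee_pos"])*100,"turn",-(a[3]-yaw))
E
python3 go.py .5725 .081 .13 .218
```

```text
t 0.1 pos [ 0.1476 -0.5296  0.2239] yaw -1.2990330787885405 tool y [-0.0002  0.001  -1.    ] F [ 0.296  -0.6578  0.111 ] w 0.09389338171746925
shift cm [-47.4045   9.4468  57.3217] turn -1.5170330787885404
```

>>> jog_arm(
  targets=[
    [9.4,[-47.4,0,57.3],-1.517],
    [9.4,[-47.4,0,57.3],-1.517],
    [9.4,[-47.4,0,57.3],-1.517],
    [9.4,[-47.4,0,57.3],-1.517],
    [9.4,[-47.4,0,57.3],-1.517],
    [9.4,[-47.4,0,57.3],-1.517],
    [9.4,[-47.4,0,57.3],-1.517],
    [9.4,[-47.4,0,57.3],-1.517],
    [9.4,[-47.4,0,57.3],-1.517],
    [9.4,[-47.4,0,57.3],-1.517],
  ],
)

```text
time_s: 1.1
ee_pos: [0.4339, -0.1174, 0.2245]
eef_rot: [-1.571, -0.0, 0.207]
force: [1.5, -0.8, 0.5]
grip_width: 0.0942
```

```bash
python3 go.py .5725 .081 .044 .218
```

```text
t 1.1 pos [ 0.4339 -0.1174  0.2245] yaw 0.2071551159043081 tool y [ 0.0001 -0.0001 -1.    ] F [ 1.5064 -0.8249  0.5469] w 0.09416493452832556
shift cm [17.64   18.0482 16.5626] turn -0.010844884095691898
```

>>> jog_arm(
  targets=[
    [9.4,[17.6,5,16.5],-0.01],
    [9.4,[17.6,5,16.5],-0.01],
    [9.4,[17.6,5,16.5],-0.01],
    [9.4,[17.6,5,16.5],-0.01],
    [9.4,[17.6,5,16.5],-0.01],
    [9.4,[17.6,5,16.5],-0.01],
    [9.4,[17.6,5,16.5],-0.01],
    [9.4,[17.6,5,16.5],-0.01],
    [9.4,[17.6,5,16.5],-0.01],
  ],
)

```text
time_s: 2.0
ee_pos: [0.5725, 0.0764, 0.175]
eef_rot: [-1.571, -0.001, 0.21]
force: [-0.0, -0.5, -0.2]
grip_width: 0.0939
```

```bash
python3 go.py .5725 .081 .044 .218; python3 - <<'E'
from h import *
i,P,K,T=cam("scene"); save(i[150:270,220:390],"pics/s1.png",3)
E
```

```text
t 2.0 pos [0.5725 0.0764 0.175 ] yaw 0.20966159783807647 tool y [ 0.0008 -0.     -1.    ] F [-0.0312 -0.5107 -0.2113] w 0.09389652453214244
shift cm [ 0.081  13.1046  0.4494] turn -0.008338402161923525
```

View pics/s1.png

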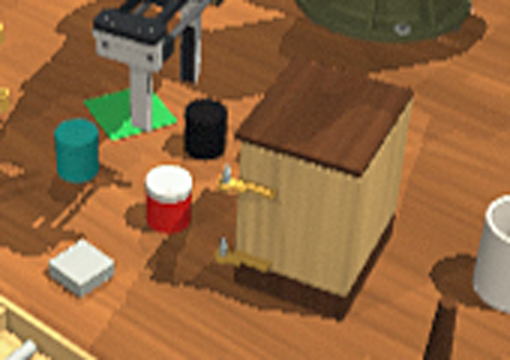

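The gripper is at height, so it appears behind the tin (tin at (168,200)). Position agrees with the numbers, so I'll descend and grip.

>>> jog_arm(
  targets=[
    [9.4,[0.1,4,0.4],0],
    [9.4,[0.1,8,0.4],0],
    [9.4,[0.1,11,0.4],0],
    [9.4,[0.1,13,0.4],0],
    [9.4,[0.1,13,0.4],0],
    [4.5,[0.1,13,0.4],0],
    [4.5,[0.1,13,0.4],0],
    [4.5,[0.1,13,0.4],0],
    [4.5,[0.1,13,0.4],0],
    [4.5,[0.1,13,0.4],0],
  ],
  grip_force=25,
)

```text
time_s: 3.05
ee_pos: [0.573, 0.0816, 0.0449]
eef_rot: [-1.571, -0.001, 0.211]
force: [0.3, -0.3, -0.4]
grip_width: 0.0575
```

```bash
python3 go.py .4464 -.088 .13 .218
```

```text
t 3.05 pos [0.573  0.0816 0.0449] yaw 0.21109362193191797 tool y [ 0.0007  0.     -1.    ] F [ 0.2662 -0.2645 -0.381 ] w 0.057451862096695845
shift cm [-15.9305  -8.517  -13.9306] turn -0.006906378068082031
```

>>> jog_arm(
  targets=[
    [4.5,[0,0,0],0],
    [4.5,[0,0,0],0],
    [4.5,[0,0,0],0],
    [4.5,[0,-3,0],0],
    [4.5,[0,-6,0],0],
    [4.5,[0,-8.5,0],0],
    [4.5,[0,-8.5,0],0],
  ],
)

```text
time_s: 3.75
ee_pos: [0.5742, 0.0817, 0.1325]
eef_rot: [-1.571, -0.005, 0.211]
force: [0.4, 0.2, -1.6]
grip_width: 0.0503
```

```bash
python3 go.py .4464 -.088 .13 .218
```

```text
t 3.75 pos [0.5742 0.0817 0.1325] yaw 0.21107782054518864 tool y [ 0.0052  0.0004 -1.    ] F [ 0.3768  0.1673 -1.6203] w 0.05030936178572497
shift cm [-16.0521   0.1739 -13.9162] turn -0.006922179454811356
```

>>> jog_arm(
  targets=[
    [4.5,[-3.5,0,-3],0],
    [4.5,[-7,0,-6],0],
    [4.5,[-10.5,0,-9],0],
    [4.5,[-14,0,-12],0],
    [4.5,[-16,0,-13.9],0],
    [4.5,[-16,0,-13.9],0],
    [4.5,[-16,3,-13.9],0],
    [4.5,[-16,6,-13.9],0],
    [4.5,[-16,7.5,-13.9],0],
    [4.5,[-16,7.5,-13.9],0],
  ],
)

```text
time_s: 4.75
ee_pos: [0.4443, -0.087, 0.0519]
eef_rot: [-1.568, 0.004, 0.211]
force: [-0.2, 0.1, -1.5]
grip_width: 0.0506
```

```bash
python3 go.py .4464 -.088 .049 .218
```

```text
t 4.75 pos [ 0.4443 -0.087   0.0519] yaw 0.21134869393223799 tool y [-0.0046  0.0014 -1.    ] F [-0.2398  0.0572 -1.5199] w 0.05061745176139728
shift cm [ 0.1869  0.2839 -0.1415] turn -0.006651306067762014
```

>>> jog_arm(
  targets=[
    [4.5,[0,0.2,0],0],
    [4.5,[0,0.35,0],0],
    [4.5,[0,0.35,0],0],
    [6,[0,0.35,0],0],
    [9.4,[0,0.3,0],0],
    [9.4,[0,0.3,0],0],
    [9.4,[0,0.3,0],0],
    [9.4,[0,-4,0],0],
    [9.4,[0,-9,0],0],
    [9.4,[0,-14,0],0],
  ],
)

```text
time_s: 5.75
ee_pos: [0.445, -0.0877, 0.1962]
eef_rot: [-1.57, 0.001, 0.211]
force: [0.6, -0.7, -0.9]
grip_width: 0.094
```

```bash
python3 go.py .562 -.28 .22 0.0; python3 - <<'E'
from h import *
i,P,K,T=cam("scene");H=hsv(i);h,s,v=[H[...,k].astype(int) for k in range(3)]
def blobs(m,z,nm):
    c,l,st,ce=cv2.connectedComponentsWithStats(m.astype(np.uint8))
    for k in range(1,c):
        if st[k,4]>30: print(nm,st[k],ce[k],ray(ce[k],z,K,T),np.nanmax(P[l==k][:,2]))
x,y,z=[P[...,k] for k in range(3)];w=(x>.37)&(x<.55)&(y<0)&(y>-.2)
blobs(w&(s<50)&(v>110)&(z>.02)&(z<.08),.058,"lid"); blobs(w&((h<5)|(h>176))&(s>190)&(z<.08)&(z>.01),.03,"red");blobs(w&(h>50)&(h<72)&(s>150),.003,"mat")
E
```

```text
t 5.75 pos [ 0.445  -0.0877  0.1962] yaw 0.2109411378639765 tool y [-0.0008  0.0002 -1.    ] F [ 0.6447 -0.7285 -0.8551] w 0.0940363609067767
shift cm [  7.4106  -2.3941 -21.2491] turn 0.2109411378639765
lid [256 171  13   9 100] [262.14 174.9 ] [ 0.4508 -0.0838  0.058 ] 0.06254956444277711
red [256 179  13  10  99] [262.2424 183.7071] [ 0.4629 -0.0732  0.03  ] 0.04805234446334015
mat [248 180  30  16 176] [262.4602 188.875 ] [ 0.4589 -0.076   0.003 ] 0.00561468617564579
```

>>> jog_arm(
  targets=[
    [4,[2.5,-1,-4],0.1],
    [4,[4.5,-2,-8],0.2],
    [4,[6,-2,-12.5],0.211],
    [4,[7,-2,-17],0.211],
    [4,[7.4,-2,-20.5],0.211],
    [4,[7.4,-2,-21.3],0.211],
    [4,[7.4,-2,-21.3],0.211],
    [4,[7.4,-2,-21.3],0.211],
  ],
  grip_force=40,
)

```text
time_s: 6.6
ee_pos: [0.5623, -0.2798, 0.2144]
eef_rot: [-1.57, 0.0, 0.0]
force: [-0.1, -0.0, 1.0]
grip_width: 0.0407
```

```bash
python3 go.py .562 -.281 .138 0.0
```

```text
t 6.6 pos [ 0.5623 -0.2798  0.2144] yaw 0.0003648465249250777 tool y [-0.0002  0.0003 -1.    ] F [-0.1027 -0.0415  0.9924] w 0.04074634174098823
shift cm [-0.0305  7.6401 -0.1267] turn 0.0003648465249250777
```

>>> jog_arm(
  targets=[
    [4,[0,3,-0.1],0],
    [4,[0,5.5,-0.1],0],
    [4,[0,7.2,-0.1],0],
    [4,[0,7.6,-0.1],0],
    [4,[0,7.6,-0.1],0],
    [0.5,[0,7.6,-0.1],0],
    [0.5,[0,7.6,-0.1],0],
    [0.5,[0,7.6,-0.1],0],
    [0.5,[0,7.6,-0.1],0],
    [0.5,[0,7.6,-0.1],0],
  ],
)

```text
time_s: 7.6
ee_pos: [0.5624, -0.2817, 0.1388]
eef_rot: [-1.571, 0.0, -0.0]
force: [-1.4, 0.5, 2.3]
grip_width: 0.0098
```

```bash
python3 go.py
```

```text
t 7.6 pos [ 0.5624 -0.2817  0.1388] yaw -5.660918025762741e-05 tool y [-0.0001 -0.0002 -1.    ] F [-1.4082  0.4604  2.3165] w 0.009792445734817625
```

>>> jog_arm(
  targets=[
    [0.5,[0,-1,0],0],
    [0.5,[0,-2.5,0],0],
    [0.5,[0,-4,0],0],
    [0.5,[0,-6,0],0],
    [0.5,[0,-8,0],0],
    [0.5,[0,-8,0],0],
    [0.5,[0,-8,0],0],
  ],
)

```text
time_s: 8.3
ee_pos: [0.5625, -0.2816, 0.2186]
eef_rot: [-1.571, -0.001, -0.0]
force: [-0.7, 0.2, -3.3]
grip_width: 0.0099
```

```bash
python3 go.py; python3 - <<'E'
from h import *
i,P,K,T=cam("top"); save(i[170:240,270:400],"pics/t2.png",5)
H=hsv(i);h,s,v=[H[...,k].astype(int) for k in range(3)];x,y,z=[P[...,k] for k in range(3)]
b=(h>100)&(h<125)&(s>150)&(z>.05)&(x>.4)&(y<-.1)&(y>-.45);e=b&(z>np.nanmax(z[b])-.012);print(np.nanmin(z[b]),np.nanmax(z[b]),fitline(P[e][:,:2]))
E
```

```text
t 8.3 pos [ 0.5625 -0.2816  0.2186] yaw -3.423698434579235e-05 tool y [ 0.0006 -0.0003 -1.    ] F [-0.7186  0.2083 -3.326 ] w 0.009940486339950538
0.1143316200913004 0.4514828919211182 (array([ 0.5209, -0.1938]), array([1., 0.]), array([ 0.5209, -0.1938]), array([ 0.5209, -0.1938]))
```

View pics/t2.png

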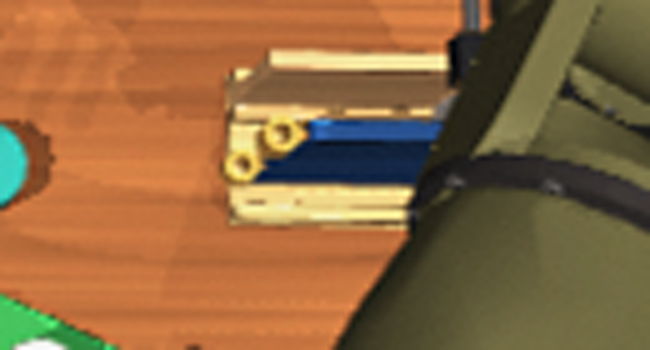

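```bash
python3 - <<'E'
from h import *
d=np.load("top0.npz");i,K,T=d["i"],d["K"],d["T"];e=np.load("scene0.npz");Ks,Ts=e["K"],e["T"]
f=lambda x,y:(270+(x+.5)/5-.5,170+(y+.5)/5-.5)
print("kn hi",ray(f(284,135),.218,K,T),"lo",ray(f(243,166),.124,K,T))
a=cv2.resize(i[168:203,160:195],None,fx=11,fy=11,interpolation=cv2.INTER_CUBIC)
b=cv2.resize(e["i"][193:248,283:323],None,fx=9,fy=9,interpolation=cv2.INTER_CUBIC)
c=np.zeros((495,760,3),np.uint8);c[:385,:385]=a;c[:495,390:750]=b;save(c,"pics/pins.png",1)
h=np.array([.617,.190])
def px(p,K,T):
    q=T[:3,:3]@p+T[:3,3];return np.array([K[0,0]*q[0]/-q[2]+K[0,2],K[1,1]*q[1]/q[2]+K[1,2]])
for z in(.161,.141,.067,.047):
    p=np.array([.617,.190,z]);print(z,"top",(px(p,K,T)-[160,168]+.5)*11-.5,"sc",(px(p,Ks,Ts)-[283,193]+.5)*9-.5+[390,0])
E
```

```text
kn hi [ 0.5622 -0.1947  0.218 ] lo [ 0.5621 -0.1945  0.124 ]
0.161 top [157.7232 111.4738] sc [502.2409 106.3724]
0.141 top [172.7402 130.54  ] sc [500.0221 154.8668]
0.067 top [223.3221 194.761 ] sc [492.1825 326.2097]
0.047 top [235.7903 210.5912] sc [490.1583 370.4514]
```

View pics/pins.png

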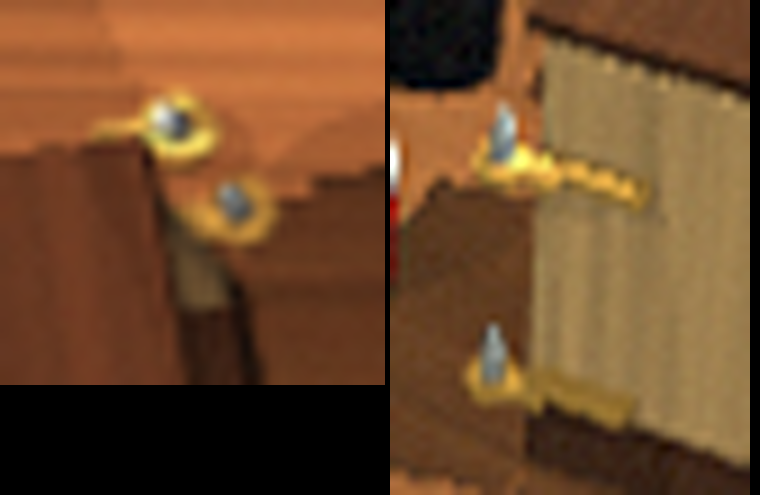

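The knuckles come out at TCP + (0, 87 mm), so the door is gripped centred and square. In both views the pins lie at about (0.617, 0.1895). I'll carry the door to 30 mm short of the hinge.

>>> jog_arm(
  targets=[
    [0.5,[0.5,0,2],0],
    [0.5,[1.2,0,6],0],
    [0.5,[2,0,10.5],0],
    [0.5,[3,0,15],0],
    [0.5,[4,0,20],0],
    [0.5,[4.7,0.4,25],0],
    [0.5,[5.2,0.8,30],0],
    [0.5,[5.5,0.8,33.5],0],
    [0.5,[5.5,0.8,35.4],0],
    [0.5,[5.5,0.8,35.4],0],
  ],
)

```text
time_s: 9.35
ee_pos: [0.6169, 0.0749, 0.2091]
eef_rot: [-1.571, 0.002, 0.003]
force: [0.6, -0.4, -3.4]
grip_width: 0.0099
```

>>> jog_arm(
  targets=[
    [0.5,[0,0,0],0],
    [0.5,[0,0,0],0],
  ],
)

```text
time_s: 9.55
ee_pos: [0.6174, 0.0712, 0.21]
eef_rot: [-1.571, 0.001, -0.001]
force: [-0.4, -0.5, -2.6]
grip_width: 0.01
```

```bash
python3 go.py .6172 .1027 .21 0; python3 - <<'E'
from h import *
i,P,K,T=cam("top");j,_,Ks,Ts=cam("scene")
a=cv2.resize(i[165:205,160:215],None,fx=8,fy=8,interpolation=cv2.INTER_CUBIC)
b=cv2.resize(j[173:248,275:315],None,fx=8,fy=8,interpolation=cv2.INTER_CUBIC)
c=np.zeros((600,770,3),np.uint8);c[:320,:440]=a;c[:,445:765]=b;save(c,"pics/near.png",1)
E
```

```text
t 9.55 pos [0.6174 0.0712 0.21  ] yaw -0.00108944109554443 tool y [-0.0008 -0.0002 -1.    ] F [-0.4214 -0.4887 -2.6329] w 0.010008313287583994
shift cm [-0.0235 -0.0025  3.146 ] turn -0.00108944109554443
```

View pics/near.png

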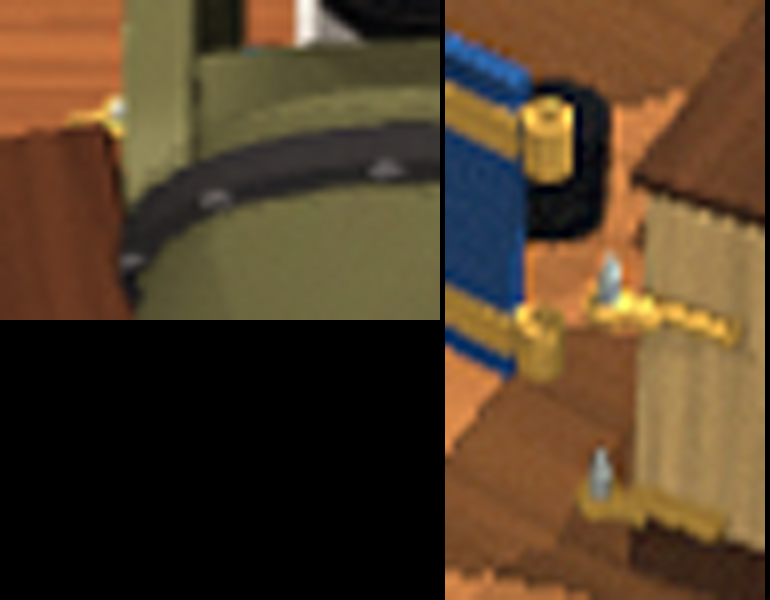

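The arm hides the hinge from the top camera. The scene view shows everything needed: knuckle tops at (551,113) and (542,320), pin tips at (612,256) and (600,451).

```bash
python3 - <<'E'
from h import *
e=np.load("scene0.npz");K,T=e["K"],e["T"]
g=lambda x,y:(275+(x-445+.5)/8-.5,173+(y+.5)/8-.5)
for n,p,z in(("khi top",(550,112),.2092),("khi bot",(549,175),.1872),("klo top",(543,317),.1152),("klo bot",(541,376),.0932),("pinhi",(612,256),.161),("pinlo",(600,451),.067),("seathi",(612,302),.141),("seatlo",(599,499),.047)):print(n,ray(g(*p),z,K,T))
print("expected knuckle",.6171,.0712+.087)
E
```

```text
khi top [0.6149 0.1599 0.2092]
khi bot [0.6213 0.1651 0.1872]
klo top [0.6158 0.1602 0.1152]
klo bot [0.6223 0.1651 0.0932]
pinhi [0.6169 0.1914 0.161 ]
pinlo [0.6174 0.1904 0.067 ]
seathi [0.6178 0.193  0.141 ]
seatlo [0.6211 0.1936 0.047 ]
expected knuckle 0.6171 0.1582
```

>>> jog_arm(
  targets=[
    [0.5,[0.1,0,0.8],0],
    [0.5,[0.1,0,1.8],0],
    [0.5,[0.1,0,2.7],0],
    [0.5,[0.1,0,3.1],0],
    [0.5,[0.1,0,3.1],0],
    [0.5,[0.1,0,3.1],0],
    [0.5,[0.1,0,3.1],0],
  ],
)

```text
time_s: 10.35
ee_pos: [0.6185, 0.1032, 0.2104]
eef_rot: [-1.571, 0.0, -0.0]
force: [0.4, -0.0, -2.8]
grip_width: 0.0099
```

```bash
python3 go.py .6183 .1023 .19 0; python3 - <<'E'
from h import *
j,_,Ks,Ts=cam("scene")
b=cv2.resize(j[178:248,280:320],None,fx=8,fy=8,interpolation=cv2.INTER_CUBIC);save(b,"pics/above.png",1)
E
```

```text
t 10.35 pos [0.6185 0.1032 0.2104] yaw -0.0001576229217007397 tool y [-0.0001  0.     -1.    ] F [ 0.3586 -0.0264 -2.7714] w 0.00985951966577417
shift cm [-0.0172  2.0436 -0.0902] turn -0.0001576229217007397
```

View pics/above.png

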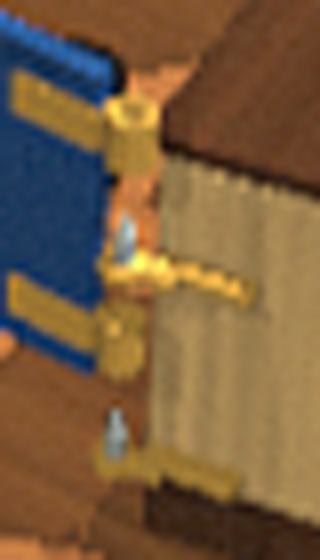

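The knuckles sit about 3 px (roughly 1 mm) right of the pin line, with pins at (125,217) and (115,412). I'll nudge left and lower slowly.

>>> jog_arm(
  targets=[
    [0.5,[0.05,0.3,-0.08],0],
    [0.5,[0.05,0.9,-0.08],0],
    [0.5,[0.05,1.5,-0.08],0],
    [0.5,[0.05,2.1,-0.08],0],
    [0.5,[0.05,2.4,-0.08],0],
    [0.5,[0.05,2.6,-0.08],0],
    [0.5,[0.05,2.8,-0.08],0],
    [0.5,[0.05,3.0,-0.08],0],
    [0.5,[0.05,3.1,-0.08],0],
  ],
)

```text
time_s: 11.3
ee_pos: [0.619, 0.1025, 0.1793]
eef_rot: [-1.571, 0.0, -0.0]
force: [-0.4, 0.5, -2.8]
grip_width: 0.0095
```

```bash
python3 go.py .619 .1024 .1638 0
```

```text
t 11.3 pos [0.619  0.1025 0.1793] yaw -3.0643494817628174e-05 tool y [-0. -0. -1.] F [-0.428   0.5075 -2.7526] w 0.009526651136961413
shift cm [ 0.0019  1.5529 -0.0148] turn -3.0643494817628174e-05
```

>>> jog_arm(
  targets=[
    [0.5,[0,0.2,0],0],
    [0.5,[0,0.4,0],0],
    [0.5,[0,0.6,0],0],
    [0.5,[0,0.8,0],0],
    [0.5,[0,0.8,0],0],
  ],
)

```text
time_s: 11.8
ee_pos: [0.6188, 0.1024, 0.171]
eef_rot: [-1.571, 0.001, -0.0]
force: [-0.7, -2.5, -2.9]
grip_width: 0.0095
```

```bash
python3 go.py .619 .1024 .1638 0; python3 - <<'E'
from h import *
print(ctrl.get_obs()["moment"])
j,_,Ks,Ts=cam("scene")
b=cv2.resize(j[178:248,280:320],None,fx=8,fy=8,interpolation=cv2.INTER_CUBIC);save(b,"pics/mid.png",1)
E
```

```text
t 11.8 pos [0.6188 0.1024 0.171 ] yaw -3.460441411684551e-05 tool y [-0.0009 -0.0003 -1.    ] F [-0.6761 -2.464  -2.858 ] w 0.009505551189497854
shift cm [ 0.0228  0.7217 -0.0002] turn -3.460441411684551e-05
[-0.4117  0.217   0.179 ]
```

View pics/mid.png

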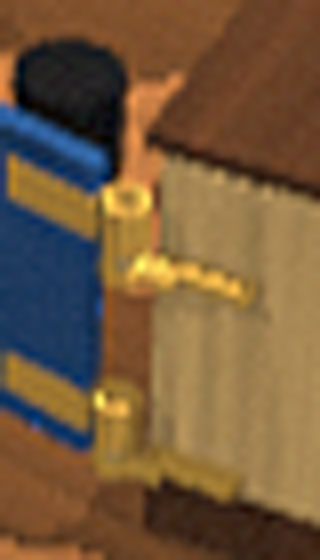

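Both knuckles are on their pins, about 7 mm above home, with a light -2.5 N side force. I'll shift 0.5 mm and carry on down.

>>> jog_arm(
  targets=[
    [0.5,[0,0.15,-0.05],0],
    [0.5,[0,0.3,-0.05],0],
    [0.5,[0,0.45,-0.05],0],
    [0.5,[0,0.6,-0.05],0],
    [0.5,[0,0.7,-0.05],0],
    [0.5,[0,0.75,-0.05],0],
    [0.5,[0,0.75,-0.05],0],
  ],
)

```text
time_s: 12.55
ee_pos: [0.619, 0.1021, 0.1639]
eef_rot: [-1.571, 0.0, -0.0]
force: [-1.5, -1.4, -2.2]
grip_width: 0.0096
```

```bash
python3 go.py .619 .1024 .1638 0
```

```text
t 12.55 pos [0.619  0.1021 0.1639] yaw -1.4454829856180875e-05 tool y [-0.0001  0.     -1.    ] F [-1.4868 -1.375  -2.236 ] w 0.009625180771214149
shift cm [0.0025 0.0075 0.0336] turn -1.4454829856180875e-05
```

Press down to contact.

>>> jog_arm(
  targets=[
    [0.5,[0,0.05,0],0],
    [0.5,[0,0.1,0],0],
    [0.5,[0,0.15,0],0],
    [0.5,[0,0.15,0],0],
  ],
)

```text
time_s: 12.95
ee_pos: [0.6193, 0.1019, 0.1634]
eef_rot: [-1.571, -0.001, -0.0]
force: [-3.4, -3.1, 5.9]
grip_width: 0.0095
```

```bash
python3 go.py
```

```text
t 12.95 pos [0.6193 0.1019 0.1634] yaw -4.391785364132886e-05 tool y [ 0.0015 -0.     -1.    ] F [-3.3518 -3.1448  5.8965] w 0.009546603439237413
```

Contact at +6 N with the height at home. Now I'll release, rise, close the fingers and move to the outer (+x) side.

>>> jog_arm(
  targets=[
    [0.5,[0,-0.1,0],0],
    [2,[0,-0.1,0],0],
    [4,[0,-0.1,0],0],
    [4,[0,-0.1,0],0],
    [4,[0,-0.1,0],0],
    [4,[0,-2,0],0],
    [4,[0,-4,0],0],
    [4,[0,-6,0],0],
    [0,[0,-6,0],0],
    [0,[0,-6,0],0],
  ],
)

```text
time_s: 13.95
ee_pos: [0.6189, 0.1021, 0.2219]
eef_rot: [-1.571, 0.0, -0.0]
force: [-0.8, -0.5, -0.6]
grip_width: 0.0275
```

```bash
cat > door.py <<'E'
from h import *
i,P,K,T=cam("scene");H=hsv(i);h,s,v=[H[...,k].astype(int) for k in range(3)];x,y,z=[P[...,k] for k in range(3)]
b=(h>100)&(h<125)&(s>150)&(z>.02)&(z<.2)&(x>.35)&(x<.7)&(y<.3)&(y>-.1);e=b&(z>.165)
print("blue",b.sum(),"z",np.nanmin(z[b]),np.nanmax(z[b]))
m,d,a,c=fitline(P[e][:,:2]);print("top edge",e.sum(),a,c,"door yaw deg",np.degrees(np.arctan2(d[1],d[0]))%180+90,"z",np.median(z[e]))
br=(h>15)&(h<32)&(s>110)&(x>.56)&(x<.66)&(y>.15)&(y<.22)&(z>.15);print("upper knuckle top z",np.nanmax(z[br]) if br.any() else None)
E
python3 go.py .66 .09 .145 0; python3 door.py
```

```text
t 13.95 pos [0.6189 0.1021 0.2219] yaw -3.963174181997875e-05 tool y [-0.0001  0.0001 -1.    ] F [-0.8236 -0.4723 -0.5941] w 0.027519670042586087
shift cm [ 4.107   7.69   -1.2067] turn -3.963174181997875e-05
blue 1236 z 0.021781163566055303 0.17660209328925483
top edge 153 [0.624  0.0286] [0.6205 0.179 ] door yaw deg 181.30282422818675 z 0.1702514884200502
upper knuckle top z 0.4728399851631297
```

>>> jog_arm(
  targets=[
    [0,[2,0,-0.6],0],
    [0,[4.5,0,-1.3],0],
    [0,[4.5,0,-1.3],0],
    [0,[4.5,2.5,-1.3],0],
    [0,[4.5,5,-1.3],0],
    [0,[4.5,7.2,-1.3],0],
    [0,[4.5,7.2,-1.3],0],
    [0,[4.5,7.2,-1.3],0],
  ],
)

```text
time_s: 14.8
ee_pos: [0.6637, 0.0892, 0.1505]
eef_rot: [-1.571, 0.001, 0.0]
force: [0.2, -0.3, 0.5]
grip_width: 0.0007
```

```bash
cat > arc.py <<'E'
import sys;from h import *
from scipy.spatial.transform import Rotation as Ro
off,*A=[float(k) for k in sys.argv[1:]];o=ctrl.get_obs();R=Ro.from_euler("xyz",o["eef_rot"]).as_matrix();yaw=np.arctan2(R[1,0],R[0,0])
H=np.array([.6188,.1892]);r=.10
for d in A:
    a=-np.radians(d);p=H+r*np.array([np.sin(a),-np.cos(a)])+off*np.array([np.cos(a),np.sin(a)])
    s=R.T@(np.r_[p,.150]-o["ee_pos"])*100;print(d,"shift",s.round(2),"turn",round(yaw-a,3))
E
python3 go.py; python3 arc.py .018 0 5 10 15 20 25 30 35 40 45
```

```text
t 14.8 pos [0.6637 0.0892 0.1505] yaw 8.130519763271944e-05 tool y [-0.0007 -0.     -1.    ] F [ 0.159  -0.3072  0.5183] w 0.0006515672752420579
0.0 shift [-2.69  0.06  0.  ] turn 0.0
5.0 shift [-3.57  0.06 -0.12] turn 0.087
10.0 shift [-4.45  0.06 -0.16] turn 0.175
15.0 shift [-5.34  0.06 -0.12] turn 0.262
20.0 shift [-6.22  0.06 -0.01] turn 0.349
25.0 shift [-7.09  0.06  0.18] turn 0.436
30.0 shift [-7.93  0.06  0.44] turn 0.524
35.0 shift [-8.75  0.06  0.78] turn 0.611
40.0 shift [-9.54  0.06  1.18] turn 0.698
45.0 shift [-10.29   0.06   1.66] turn 0.785
```

>>> jog_arm(
  targets=[
    [0,[-1.2,0,0],0],
    [0,[-2,0,0],0],
    [0,[-2.7,0,0],0],
    [0,[-3.2,0,-0.1],0.05],
    [0,[-3.9,0,-0.1],0.12],
    [0,[-4.45,0,-0.15],0.175],
    [0,[-5.3,0,-0.1],0.26],
    [0,[-6.2,0,0],0.35],
    [0,[-7.1,0,0.2],0.435],
    [0,[-7.9,0,0.45],0.525],
  ],
)

```text
time_s: 15.8
ee_pos: [0.5846, 0.0936, 0.1512]
eef_rot: [-1.57, -0.001, -0.529]
force: [0.1, 0.1, -0.6]
grip_width: 0.0003
```

```bash
python3 go.py; python3 door.py; python3 arc.py .018 30 35 40 45 50 55 60 65
```

```text
t 15.8 pos [0.5846 0.0936 0.1512] yaw -0.5286604612530691 tool y [ 0.001   0.0001 -1.    ] F [ 0.0877  0.0529 -0.6356] w 0.0002758650368008207
blue 503 z 0.025032360770956115 0.1750224525976772
top edge 82 [0.5666 0.0979] [0.6122 0.1793] door yaw deg 150.7305269457793 z 0.1711980196809333
upper knuckle top z 0.37525755204704786
30.0 shift [ 0.06  0.12 -0.01] turn -0.01
35.0 shift [-0.81  0.12 -0.14] turn 0.077
40.0 shift [-1.7   0.12 -0.19] turn 0.164
45.0 shift [-2.58  0.12 -0.16] turn 0.252
50.0 shift [-3.46  0.12 -0.06] turn 0.339
55.0 shift [-4.33  0.12  0.12] turn 0.426
60.0 shift [-5.18  0.12  0.38] turn 0.513
65.0 shift [-6.01  0.12  0.71] turn 0.601
```

>>> jog_arm(
  targets=[
    [0,[-0.8,0,-0.1],0.08],
    [0,[-1.7,0,-0.2],0.165],
    [0,[-2.6,0,-0.15],0.25],
    [0,[-3.5,0,-0.05],0.34],
    [0,[-4.3,0,0.1],0.425],
    [0,[-5.2,0,0.4],0.515],
    [0,[-6,0,0.7],0.6],
    [0,[-6,0,0.7],0.6],
  ],
)

```text
time_s: 16.65
ee_pos: [0.5364, 0.1302, 0.1511]
eef_rot: [-1.57, -0.0, -1.124]
force: [0.3, 0.0, 0.7]
grip_width: 0.0004
```

```bash
python3 go.py; python3 door.py; python3 arc.py .018 65 68 71 74 76 77.5 79
```

```text
t 16.65 pos [0.5364 0.1302 0.1511] yaw -1.1239901439283972 tool y [ 0.0008  0.0002 -1.    ] F [0.2771 0.0422 0.7143] w 0.0004119211833680306
blue 139 z 0.02079454714024591 0.1750316737608421
top edge 75 [0.4701 0.1262] [0.6069 0.187 ] door yaw deg 113.9680591514456 z 0.17049020065826492
upper knuckle top z 0.37819742250972715
65.0 shift [-0.11  0.1  -0.05] turn 0.013
68.0 shift [-0.64  0.1  -0.12] turn 0.066
71.0 shift [-1.17  0.1  -0.17] turn 0.118
74.0 shift [-1.7   0.1  -0.19] turn 0.17
76.0 shift [-2.05  0.1  -0.19] turn 0.205
77.5 shift [-2.32  0.1  -0.17] turn 0.231
79.0 shift [-2.58  0.1  -0.16] turn 0.258
```

>>> jog_arm(
  targets=[
    [0,[-0.4,0,-0.1],0.04],
    [0,[-0.8,0,-0.15],0.08],
    [0,[-1.2,0,-0.15],0.12],
    [0,[-1.6,0,-0.2],0.16],
    [0,[-1.9,0,-0.2],0.19],
    [0,[-2.1,0,-0.2],0.21],
    [0,[-2.1,0,-0.2],0.21],
  ],
)

```text
time_s: 17.4
ee_pos: [0.5259, 0.1477, 0.1506]
eef_rot: [-1.571, -0.0, -1.333]
force: [-0.8, -0.4, -0.2]
grip_width: 0.0007
```

```bash
python3 go.py; python3 door.py; python3 arc.py .018  76 77.5 79
```

```text
t 17.4 pos [0.5259 0.1477 0.1506] yaw -1.3333395523038862 tool y [ 0.0003  0.0001 -1.    ] F [-0.8296 -0.415  -0.2381] w 0.0006904532207466708
blue 59 z 0.021602401820320215 0.17579320620158762
top edge 11 [0.5949 0.1841] [0.6072 0.1928] door yaw deg 125.39449457067161 z 0.17215727353136376
upper knuckle top z 0.18910028875011559
76.0 shift [0.01 0.05 0.02] turn -0.007
77.5 shift [-0.25  0.05 -0.03] turn 0.02
79.0 shift [-0.51  0.05 -0.07] turn 0.046
```

Push the last bit in small steps until it meets the stops.

>>> jog_arm(
  targets=[
    [0,[-0.1,0,0],0.01],
    [0,[-0.2,0,0],0.02],
    [0,[-0.3,0,0],0.02],
    [0,[-0.3,0,0],0.02],
    [0,[-0.3,0,0],0.02],
  ],
)

```text
time_s: 17.95
ee_pos: [0.525, 0.1507, 0.1504]
eef_rot: [-1.571, -0.0, -1.355]
force: [-0.2, 0.1, 0.1]
grip_width: 0.0005
```

```bash
python3 go.py
```

```text
t 17.95 pos [0.525  0.1507 0.1504] yaw -1.3546872107923884 tool y [-0. -0. -1.] F [-0.1567  0.052   0.1177] w 0.000518872121521541
```

>>> jog_arm(
  targets=[
    [0,[-0.1,0,0],0.01],
    [0,[-0.2,0,0],0.01],
    [0,[-0.3,0,0],0.01],
    [0,[-0.4,0,0],0.01],
    [0,[-0.4,0,0],0.01],
  ],
)

```text
time_s: 18.45
ee_pos: [0.5246, 0.1528, 0.1505]
eef_rot: [-1.571, -0.003, -1.365]
force: [3.1, -15.7, 0.7]
grip_width: 0.0005
```

```bash
python3 go.py
```

```text
t 18.45 pos [0.5246 0.1528 0.1505] yaw -1.3653446651779901 tool y [ 0.0006 -0.0033 -1.    ] F [  3.1355 -15.7323   0.6684] w 0.0005295899861548655
```

The stops are met at 16 N. I'll back off, rise clear and check.

>>> jog_arm(
  targets=[
    [0,[0.5,0,0],0],
    [0,[2,0,0],0],
    [0,[4.5,0,0],0],
    [0,[6,0,0],0],
    [0,[7,-4,0],0],
    [0,[11,-9,0],0],
    [0,[15,-14,0],0],
    [0,[20,-17,-2],0],
    [0,[25,-17,-4],0],
    [0,[28,-17,-5],0],
  ],
)

```text
time_s: 19.45
ee_pos: [0.5344, -0.1141, 0.3197]
eef_rot: [-1.569, -0.001, -1.365]
force: [1.1, 0.4, -0.1]
grip_width: 0.0006
```

>>> jog_arm(
  targets=[
    [0,[5,0,-5],0],
    [0,[10,0,-7],0],
    [0,[15,0,-8],0],
    [0,[15,0,-8],0],
  ],
)

```text
time_s: 19.85
ee_pos: [0.4857, -0.2791, 0.3179]
eef_rot: [-1.571, -0.0, -1.368]
force: [0.6, 0.1, -0.1]
grip_width: 0.0001
```

```bash
python3 go.py; python3 door.py; python3 - <<'E'
from h import *
i,P,K,T=cam("top");j,Q,Ks,Ts=cam("scene")
a=cv2.resize(i[150:270,110:310],None,fx=3,fy=3,interpolation=cv2.INTER_CUBIC);a=a[:, :600]
b=cv2.resize(j[130:255,180:350],None,fx=2,fy=2,interpolation=cv2.INTER_CUBIC);
b=cv2.resize(b,None,fx=.9,fy=.9)
c=np.zeros((600,600,3),np.uint8);c[:360]=a;c[365:365+b.shape[0],:b.shape[1]]=b;save(c,"pics/end.png",1)
H=hsv(i);h,s,v=[H[...,k].astype(int) for k in range(3)];x,y,z=[P[...,k] for k in range(3)]
e=(h>100)&(h<125)&(s>150)&(z>.165)&(z<.185)&(x>.4)&(y>.1);print("top: blue edge",e.sum());m,d,p,q=fitline(P[e][:,:2]);print(p,q,np.degrees(np.arctan2(d[1],d[0]))%180+90)
def cen(m,zz,n):
    c,l,st,ce=cv2.connectedComponentsWithStats(m.astype(np.uint8))
    for k in range(1,c):
        if st[k,4]>60:print(n,ce[k],st[k,4],ray(ce[k],zz,K,T))
w=np.zeros(h.shape,bool);w[215:280,250:300]=1
cen(w&(s<50)&(v>110),.06,"lid");cen(w&(h>50)&(h<72)&(s>150),.003,"mat")
E
```

```text
t 19.85 pos [ 0.4857 -0.2791  0.3179] yaw -1.367948103596228 tool y [ 0.     -0.0003 -1.    ] F [ 0.6122  0.0804 -0.1434] w 9.914692665889365e-05
blue 58 z 0.025146367043409504 0.17416438962234787
top edge 11 [0.595  0.1842] [0.6056 0.1911] door yaw deg 122.73414881522393 z 0.1723185977993036
upper knuckle top z 0.18612530912586503
top: blue edge 133
[0.6026 0.1841] [0.4581 0.1531] 102.09977846788561
lid [277.4672 246.5135] 259 [ 0.4464 -0.0896  0.06  ]
mat [273.726  247.7913] 551 [ 0.445  -0.0842  0.003 ]
```

View pics/end.png

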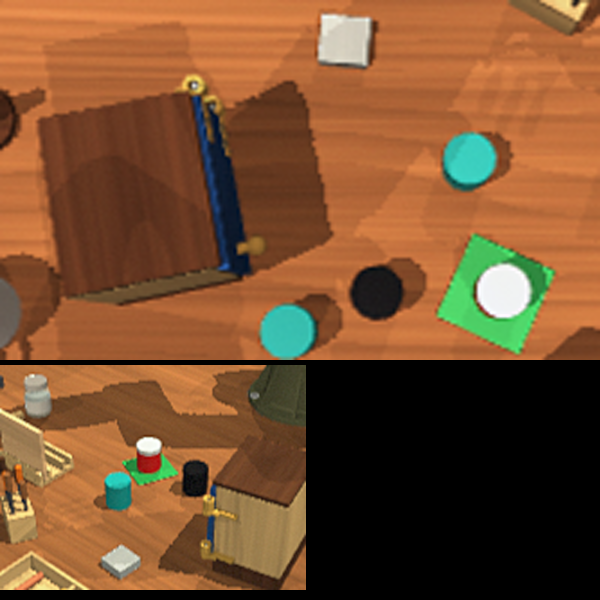

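The door hangs shut: its yaw is 102.1° against 102.5° for the cupboard, and its top is at about 175 mm. The tin stands upright in the middle of the mat, at (503,292) in the picture, and the gripper is clear. I'm handing in.

```bash
python3 -c "
from station import ctrl
print(ctrl.hand_in())"
```

```text
the job is handed in; nothing more can be done
None
```

The blue door is back on the cupboard and swung shut, and the red tin stands upright on the green mat. I handed the job in at about 20 s of the 72 s allowed; the hand-in gives no verdict.

- **Door hung:** I lifted it from the rack and lowered it onto both pins until the wrist felt about 6 N upward at the expected height. After I let go, its top measured about 175 mm above the table, as it should when fully home.
- **Door shut:** I pushed it closed with shut fingers until it met the stops at about 16 N. The top camera then gave its angle as 102.1° against 102.5° for the cupboard.
- **Tin:** The tin's lid was within about 2 mm of the mat's centre as measured at the start.
- **Other things:** In the final picture everything in view stood where it was, and the gripper was clear of everything. I did not measure the other things again, and the hammer, mug and ring cone were cut off or out of that picture.
- **Disagreeing check:** The scene camera's angle for the shut door came out as 122.7°. It could see only 11 pixels of the door's edge by the hinge, so I disregarded it and used the top view's 133 pixels. The two cameras otherwise differed by about 2–3 mm.

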